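# Find and press the hidden drive release

## Task

The white drive dock has no visible release: one of the six perforated plates in its flat top is a concealed push button. Feel across the plates with a fingertip until you find the one that gives, and press it down until the red drive caddy springs out of the front by itself. Then take the hand away; do not touch the caddy, and leave the two drives, the heat sink and the screwdriver where they lie.

Things in the scene. Friction and masses are not known exactly. Their poses are not given: they have to be found in the camera images.
- dock: Drive dock, a white steel box 150 mm deep (its x), 230 mm wide (its y), 66 mm high, fixed to the desk. Origin: centre of its underside; z up; its front, with the red caddy, faces its own -x. Its flat top holds six square perforated white plates, 58 mm each, 2 mm seams, two rows of three at 60 mm pitch (points plate1 to plate6). Five are solid; one, a different one each time, is the release.
- plate1 (a point): Centre of top plate 1, at the height of the dock's top face (66 mm over the desk): on the dock 30 mm in front (-x) of its middle, 60 mm to its -y side.
- plate2 (a point): Centre of top plate 2, at the height of the dock's top face (66 mm over the desk): on the dock 30 mm in front (-x) of its middle, on the middle line.
- plate3 (a point): Centre of top plate 3, at the height of the dock's top face (66 mm over the desk): on the dock 30 mm in front (-x) of its middle, 60 mm to its +y side.
- plate4 (a point): Centre of top plate 4, at the height of the dock's top face (66 mm over the desk): on the dock 30 mm behind (+x) of its middle, 60 mm to its -y side.
- plate5 (a point): Centre of top plate 5, at the height of the dock's top face (66 mm over the desk): on the dock 30 mm behind (+x) of its middle, on the middle line.
- plate6 (a point): Centre of top plate 6, at the height of the dock's top face (66 mm over the desk): on the dock 30 mm behind (+x) of its middle, 60 mm to its +y side.
- latch (a joint): Travel of the release plate, alike to the eye but its top 1.5 mm lower than the other five: 0 up, 0.007 m fully down. It sinks level on a spring (about 1.5 N to start, 4 N at the bottom); some 0.004 m down it frees the caddy, and it springs back up when let go.
- caddy_out (a joint): Travel of the red drive caddy out of the dock's front: 0 shut, 0.035 m fully sprung out (takes about half a second, pushed by its own spring). Held shut by the catch until the release is pressed.
- caddy: The red plastic caddy with its front face, 178 mm wide and 42 mm high, at the dock's front (its own -x); origin as the dock's when shut, axes as the dock's. Not to be touched.
- ssd_a: Grey solid state drive, 100 x 70 x 7 mm, loose and flat on the desk beside the dock; origin at the centre of its underside. Leave alone.
- ssd_b: Second such grey drive, 100 x 70 x 7 mm, loose on the other side. Leave alone.
- heat_sink: Small aluminium heat sink with fins, 44 x 44 x 28 mm, loose on the desk behind the dock; origin at the centre of its underside. Leave alone.
- screwdriver: Black precision screwdriver, 150 mm long, lying loose on the desk behind the dock, across it; its length is its own x. Leave alone.

How it is judged:
By the outcome, as a careful person would: the job done as asked, in the order asked, and still so for the second after the job is handed in, with the robot touching nothing.
It also fails if it takes over 48 s, if anything falls off the work surface, if the arm or the gripper's body presses on something with over 40 N, if the wrist force passes 120 N, or if a joint passes its speed limit or range.

## Robot

A 6-joint arm with a two-finger parallel gripper is mounted at the origin on the work surface. World frame = base frame: x ahead of the robot, y to its left, z up, the work surface at z = 0. Lengths are in m, angles in rad, forces in N, time in s.
With the tool pointing down it reaches from about 0.15 to 0.775 m from the base axis. Payload 6.1 kg.
Tool frame: the origin (TCP) lies between the finger pads; the fingertips stand tip_extent ahead of it and the grasp point (between the pads) lies 5 mm behind it (tip_extent is the distance from the TCP to the fingertips, in m); z points along the fingers, y is the direction in which the jaws open and shut (so a half turn about z gives the same grasp; the last joint's range is limited). The gripper opens to 85 mm and grips with 20 to 120 N. Pads are 22 mm wide; open, the fingers measure 114 mm over their backs; the gripper's body (76 mm by 85 mm) begins 54 mm behind the grasp point. The pads swing forward as they close: fully open they stand 13 mm farther back than shut.
Start: joints at [0, 0.126, -0.04, 1.405, 0, 1.571], TCP at [0.525, -0, 0.245] pointing down, gripper open.
Joint ranges: [-2.72, 2.72], [-0.95, 1.95], [-1.27, 1.35], [-1.78, 2.02], [-1.46, 1.47], [-3.14, 3.14]. Speed limits (rad/s): [2.39, 2.39, 3.01, 3.14, 3.14, 3.14].

## Interface

Orientations are given as a rotation vector (axis times angle).
In Python, from station import read_state, read_camera, job_done, tip_extent gives the robot as it stands.
- The arm moves only by the tool carry_out, never from a script. Its argument "rows" is a list that holds one entry, the list of rows, each a list of 7 numbers: the closure in counts, from 0 (fully open) to 255 (shut), then the shift along the tool's x, y, z in units of 40 mm (1.0 is 40 mm), then the turn, a rotation vector about the tool's x, y, z in units of 6 degrees (1.0 is 6 degrees). In form: [[[hand, x, y, z, rx, ry, rz], ...]]. A call has 1 to 10 rows; each row is the pose to reach, as a shift and turn from the pose commanded when the call began, along the tool's axes at that moment; what a row does not reach only later rows make up. A row lasts 1/8 s, in which the tool goes at most 62.5 mm and 10.7 degrees, less where a joint would pass 70% of its speed; a pose out of reach is approached as far as the arm can. A call with a gripper value outside its range is refused whole. The fingers move at their own pace and stop on an object; "force" is the grip in N (left out, the last holds). Time passes only in rows, so rows that repeat a pose let the fingers close. It gives the time, the measured TCP pose, the force and the opening at its end, in the units of the state.
- read_state(): the state, without advancing time (a new reading comes with each control period).
- read_camera(name): name is "scene" or "side" or "wrist"; returns a dict with "frame" (480x640x3 uint8, red, green, blue), "fx", "fy", "cx", "cy" (pixels), "k1" (the pictures are not rectified: a ray, as slopes to the right and down, at radius r is drawn at 1 + k1 r^2 times it, then the intrinsics apply), "view" (4x4, takes a point from world to camera coordinates); the wrist camera has in their place "tool_from_camera" (4x4, takes a point from camera to tool coordinates, whose origin is the TCP and whose axes are the flange's). Camera axes: x right, y down, z forward; pixel columns grow to the right and rows downward; lengths in m; the calibration is good to about 2 mm. A picture is of the moment at which its call begins: read the wrist's pose just before it. There is no depth.
- job_done(): hands the job in, once; it reports no verdict.
The state is a dict: "t": time; "q": joint angles; "qvel": joint speeds; "joint_efforts": joint torques, N m; "position": TCP position; "tcp_rot": TCP orientation; "contact_force": force on the tool from outside, world axes, zero at the start; "torque": the same for the moment, N m; "grip_width": finger opening in m.
Only numpy, scipy, OpenCV 4.12 (cv2) and the standard library are available. Lean on these libraries where they do the work, as an engineer would, in place of code of your own. Each camera call takes 0.05 s, during which the arm holds its last target.

## Working session

There is one attempt and no reset: what is moved stays moved. The work goes in short steps, Python scripts to look and compute and a tool call to move; the robot and the scene stay as the last step left them, time stands still between calls to the robot, and variables do not carry over. Pictures are saved under pics/ and viewed, and the job is handed in when it is done.

Besides the shell and the picture viewer there is one more tool, called as a command line: name --argument value ..., lists and objects as JSON in quotes. carry_out: Moves the arm, as the interface text tells. Its arguments: {"type":"object","properties":{"rows":{"type":"array"},"force":{"type":"number"}},"required":["rows"]}

```bash
mkdir -p pics; ls; python3 - <<'E'
from station import *
import cv2
s=read_state(); print(s, tip_extent if not callable(tip_extent) else tip_extent())
for n in ["scene","side","wrist"]:
    c=read_camera(n); cv2.imwrite(f"pics/{n}0.png",c["frame"][:,:,::-1])
    print(n,{k:v for k,v in c.items() if k!="frame"})
E
```

```text
pics
{'t': 0.0, 'q': array([ 2.96288167e-05,  1.26378058e-01, -4.06176098e-02,  1.40541043e+00,
       -2.48118049e-06,  1.57078452e+00]), 'qvel': array([-0.00155457,  0.00047591, -0.00142478,  0.00266388, -0.00059881,
       -0.00125886]), 'joint_efforts': array([-1.88969068e-03, -4.35916471e+01,  3.52923596e+01,  1.73015334e-02,
       -7.00984879e-05, -2.14169546e-05]), 'position': array([5.24605359e-01, 1.48449837e-05, 2.44525085e-01]), 'tcp_rot': array([-2.22059147e+00, -2.22068348e+00,  1.79012715e-03]), 'contact_force': array([-0.3099356 ,  0.50682331, -0.46355829]), 'torque': array([-0.04266791,  0.02372961, -0.02425652]), 'grip_width': 0.08541373953141956} 0.014
scene {'fx': 465.7404708261581, 'fy': 465.7404708261581, 'cx': 317.0815334341401, 'cy': 239.4031163554362, 'k1': -0.026609444160797618, 'view': array([[-8.67369482e-01,  4.97663503e-01, -1.10378369e-03,
         5.21151798e-01],
       [ 3.79529296e-01,  6.60037417e-01, -6.48311747e-01,
        -2.09954268e-01],
       [-3.21912557e-01, -5.62744743e-01, -7.61374192e-01,
         1.11726457e+00],
       [ 0.00000000e+
[... 253 characters left out ...]
,  0.5512846 ],
       [-0.33338477,  0.69854927, -0.63315362,  0.20818706],
       [ 0.28031026, -0.56776076, -0.77399863,  0.83830581],
       [ 0.        ,  0.        ,  0.        ,  1.        ]])}
wrist {'fx': 352.64480063724994, 'fy': 352.64480063724994, 'cx': 317.4696561194159, 'cy': 230.7011350784977, 'k1': -0.020496139951159086, 'tool_from_camera': array([[-1.10255148e-03, -9.53765846e-01, -3.00548659e-01,
         7.62098259e-02],
       [ 9.99999202e-01, -1.23686394e-03,  2.56623943e-04,
         8.47770491e-05],
       [-6.16496949e-04, -3.00548136e-01,  9.53766448e-01,
        -1.27700920e-01],
       [ 0.00000000e+00,  0.00000000e+00,  0.00000000e+00,
         1.00000000e+00]])}
```

View pics/scene0.png

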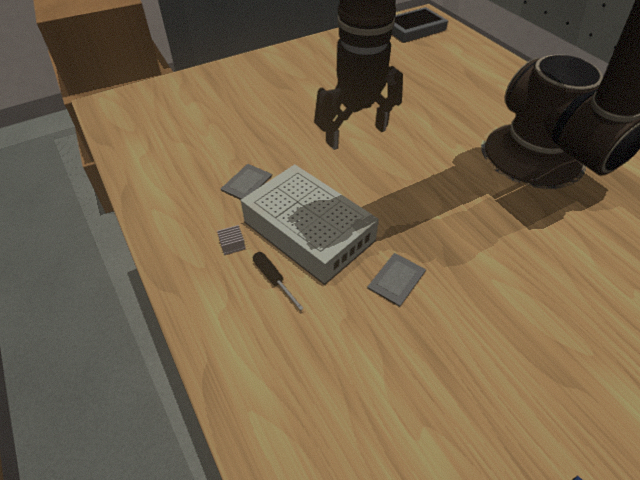

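View pics/side0.png

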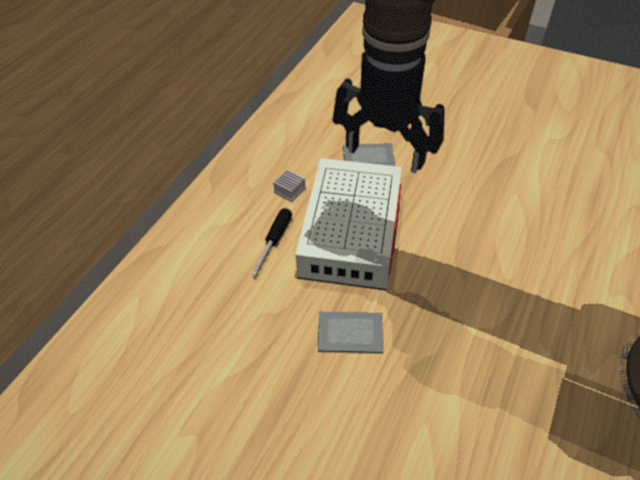

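View pics/wrist0.png

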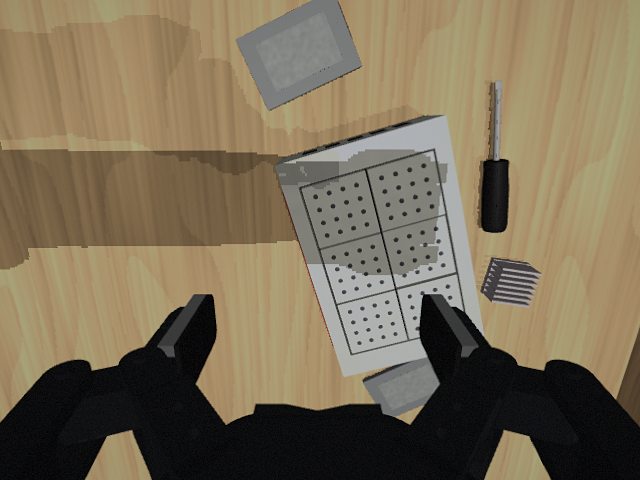

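```bash
python3 - <<'E'
import cv2
i=cv2.imread("pics/wrist0.png")[100:390,250:500]
cv2.imwrite("pics/z.png",cv2.resize(i,None,fx=2,fy=2,interpolation=cv2.INTER_CUBIC))
E
```

```text
(no output)
```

View pics/z.png

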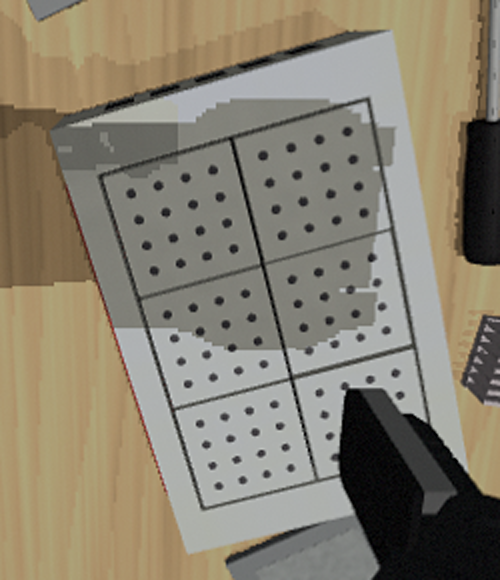

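```bash
cat > h.py <<'E'
import numpy as np, cv2
from scipy.spatial.transform import Rotation as R
from station import *
def wray(c,s,px,z):
    K=np.array([[c["fx"],0,c["cx"]],[0,c["fy"],c["cy"]],[0,0,1]])
    u=cv2.undistortPoints(np.array(px,float).reshape(-1,1,2),K,np.array([c["k1"],0,0,0,0]))[:,0]
    d=np.c_[u,np.ones(len(u))]
    if "view" in c: M=np.linalg.inv(c["view"])
    else:
        T=np.eye(4);T[:3,:3]=R.from_rotvec(s["tcp_rot"]).as_matrix();T[:3,3]=s["position"];M=T@c["tool_from_camera"]
    d=d@M[:3,:3].T; o=M[:3,3]
    return o+d*((z-o[2])/d[:,2])[:,None]
def fit(P,Q): # dock->world 2D
    p0,q0=P.mean(0),Q.mean(0); U,S,V=np.linalg.svd((P-p0).T@(Q-q0)); A=V.T@U.T
    return A,q0-A@p0
E
python3 - <<'E'
from h import *
s=read_state();c=read_camera("wrist")
z=[(101,177),(233,138),(369,98),(139,299),(263,266),(391,230),(175,409),(292,380),(414,348),(203,509),(316,480)]
D=[(-60,90),(0,90),(60,90),(-60,30),(0,30),(60,30),(-60,-30),(0,-30),(60,-30),(-60,-90),(0,-90)]
px=np.array(z)/2+[250-.25,100-.25]
P=np.array(D)/1000; Q=wray(c,s,px,.066)[:,:2]
A,t=fit(P,Q); print("yaw",np.degrees(np.arctan2(A[1,0],A[0,0])),t, ((P@A.T+t-Q)*1000).round(1).tolist())
pl=dict(zip("123456",[(-30,-60),(-30,0),(-30,60),(30,-60),(30,0),(30,60)]))
for k,v in pl.items(): print(k,(A@(np.array(v)/1000)+t).round(4))
# scale check + scene cross-check
for n in("side","scene"):
    c=read_camera(n); V=c["view"]
    for v in [(-60,90),(60,90),(60,-90),(-60,-90)]:
        w=np.append(A@(np.array(v)/1000)+t,.066); q=V[:3,:3]@w+V[:3,3]; u=q[:2]/q[2]; u=u*(1+c["k1"]*(u@u)); print(n,v,(u*c["fx"]+[c["cx"],c["cy"]]).round(1))
E
```

```text
yaw 16.132960802132388 [ 0.59165827 -0.05069527] [[-0.6, 0.4], [-0.2, 0.0], [0.1, -0.3], [-0.6, -0.2], [0.4, 0.5], [1.2, 0.2], [-1.5, -0.5], [0.0, 0.6], [0.6, 0.6], [-0.2, -0.4], [0.7, -0.9]]
1 [ 0.5795 -0.1167]
2 [ 0.5628 -0.059 ]
3 [ 0.5462 -0.0014]
4 [ 0.6371 -0.1   ]
5 [ 0.6205 -0.0424]
6 [0.6038 0.0153]
side (-60, 90) [380.9 251.3]
side (60, 90) [307.2 241.9]
side (60, -90) [326.1 166.5]
side (-60, -90) [392.1 173.9]
scene (-60, 90) [363.6 214.9]
scene (60, 90) [320.2 249.9]
scene (60, -90) [254.3 200.7]
scene (-60, -90) [297.8 171.5]
```

carry_out --rows '[[[255, 0, 0.54, 1, 0, 0, 0], [255, 0, 0.54, 2, 0, 0, 0], [255, 0, 0.54, 3, 0, 0, 0], [255, 0, 0.54, 3.5, 0, 0, 0], [255, 0, 0.54, 3.6, 0, 0, 0], [255, 0, 0.54, 3.6, 0, 0, 0]]]' --force 40

```text
t: 1.05
position: [0.5469, 0.0, 0.1018]
tcp_rot: [2.221, 2.221, 0.001]
contact_force: [0.0, 0.8, -0.2]
grip_width: -0.0001
```

carry_out --rows '[[[255, 0, 0, 0.25, 0, 0, 0], [255, 0, 0, 0.4, 0, 0, 0], [255, 0, 0, 0.4, 0, 0, 0]]]'

```text
t: 1.42
position: [0.5462, -0.0, 0.0848]
tcp_rot: [-2.221, -2.221, 0.001]
contact_force: [0.5, 0.1, 0.0]
grip_width: 0.0002
```

```bash
python3 - <<'E'
from h import *
s=read_state();print(s["position"],s["contact_force"])
for n in("wrist","side"):
    c=read_camera(n);cv2.imwrite(f"pics/{n}1.png",c["frame"][:,:,::-1])
E
```

```text
[ 5.46228512e-01 -7.81823044e-06  8.48231764e-02] [0.53682524 0.11535994 0.02831849]
```

View pics/wrist1.png

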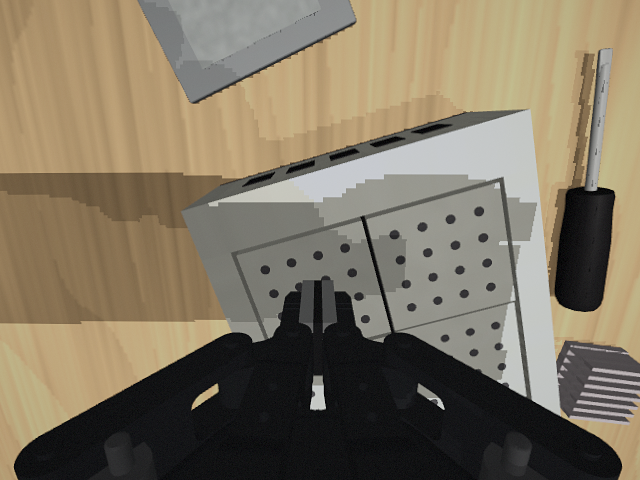

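View pics/side1.png

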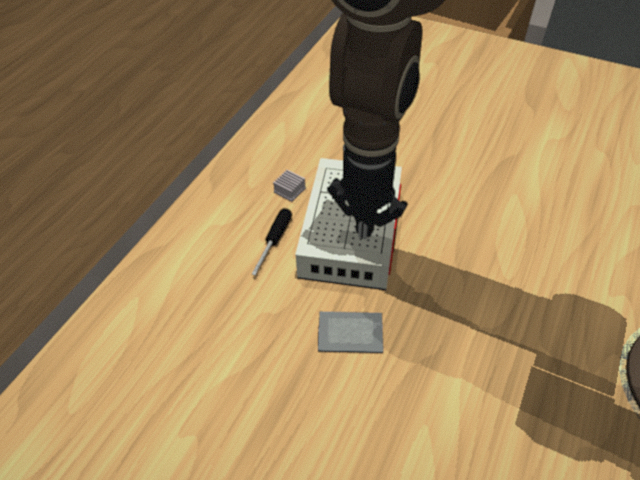

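The wrist view shows the closed tips at about (318, 290), inside plate 3 with clear room to its seams at (235, 255) and (365, 215). The side view agrees. Now feeling down.

carry_out --rows '[[[255, 0, 0, 0.05, 0, 0, 0], [255, 0, 0, 0.1, 0, 0, 0], [255, 0, 0, 0.12, 0, 0, 0], [255, 0, 0, 0.12, 0, 0, 0]]]'

```text
t: 2.02
position: [0.5465, -0.0, 0.0804]
tcp_rot: [-2.221, -2.221, 0.0]
contact_force: [-0.1, -0.8, 0.4]
grip_width: 0.0001
```

carry_out --rows '[[[255, 0, 0, 0.025, 0, 0, 0], [255, 0, 0, 0.025, 0, 0, 0]]]'

```text
t: 2.28
position: [0.5467, 0.0, 0.0801]
tcp_rot: [2.221, 2.221, 0.001]
contact_force: [-2.1, 0.4, 5.0]
grip_width: -0.0004
```

carry_out --rows '[[[255, 0, 0, 0.05, 0, 0, 0], [255, 0, 0, 0.05, 0, 0, 0]]]'

```text
t: 2.52
position: [0.5468, -0.0, 0.08]
tcp_rot: [2.22, 2.22, 0.002]
contact_force: [-6.9, -0.1, 18.7]
grip_width: -0.0003
```

Plate 3 is solid: the tip stopped at z = 0.080 with the force rising to 19 N. On to plate 2.

carry_out --rows '[[[255, 0, 0, -0.25, 0, 0, 0], [255, -0.7, 0.2, -0.25, 0, 0, 0], [255, -1.475, 0.415, -0.25, 0, 0, 0], [255, -1.475, 0.415, -0.25, 0, 0, 0], [255, -1.475, 0.415, -0.1, 0, 0, 0], [255, -1.475, 0.415, -0.05, 0, 0, 0], [255, -1.475, 0.415, 0, 0, 0, 0], [255, -1.475, 0.415, 0, 0, 0, 0]]]'

```text
t: 3.52
position: [0.563, -0.0586, 0.08]
tcp_rot: [2.219, 2.221, 0.001]
contact_force: [-6.7, -1.1, 18.6]
grip_width: -0.0
```

Plate 2 is solid (19 N at z = 0.080). Next, plate 1.

carry_out --rows '[[[255, 0, 0, -0.25, 0, 0, 0], [255, -0.7, 0.2, -0.25, 0, 0, 0], [255, -1.44, 0.415, -0.25, 0, 0, 0], [255, -1.44, 0.415, -0.25, 0, 0, 0], [255, -1.44, 0.415, -0.1, 0, 0, 0], [255, -1.44, 0.415, -0.05, 0, 0, 0], [255, -1.44, 0.415, 0, 0, 0, 0], [255, -1.44, 0.415, 0, 0, 0, 0]]]'

```text
t: 4.53
position: [0.5795, -0.1157, 0.08]
tcp_rot: [2.219, 2.222, 0.001]
contact_force: [-7.3, -0.1, 18.5]
grip_width: -0.0001
```

Plate 1 is solid. Next is plate 4, at world offset (+57.6, +16.7) mm.

carry_out --rows '[[[255, 0, 0, -0.25, 0, 0, 0], [255, 0.2, 0.7, -0.25, 0, 0, 0], [255, 0.41, 1.44, -0.25, 0, 0, 0], [255, 0.41, 1.44, -0.25, 0, 0, 0], [255, 0.41, 1.44, -0.1, 0, 0, 0], [255, 0.41, 1.44, -0.05, 0, 0, 0], [255, 0.41, 1.44, 0, 0, 0, 0], [255, 0.41, 1.44, 0, 0, 0, 0]]]'

```text
t: 5.52
position: [0.6367, -0.0998, 0.08]
tcp_rot: [2.221, 2.221, 0.003]
contact_force: [-4.6, 2.8, 15.2]
grip_width: -0.0001
```

Plate 4 is solid. Next, plate 5.

carry_out --rows '[[[255, 0, 0, -0.25, 0, 0, 0], [255, 0.7, -0.2, -0.25, 0, 0, 0], [255, 1.44, -0.415, -0.25, 0, 0, 0], [255, 1.44, -0.415, -0.25, 0, 0, 0], [255, 1.44, -0.415, -0.1, 0, 0, 0], [255, 1.44, -0.415, -0.05, 0, 0, 0], [255, 1.44, -0.415, 0, 0, 0, 0], [255, 1.44, -0.415, 0, 0, 0, 0]]]'

```text
t: 6.52
position: [0.6208, -0.0431, 0.0773]
tcp_rot: [-2.222, -2.221, 0.0]
contact_force: [-0.7, -0.5, 0.5]
grip_width: -0.0001
```

Plate 5 gives: z = 0.0773 with almost no force. Pressing it further.

carry_out --rows '[[[255, 0, 0, 0.04, 0, 0, 0], [255, 0, 0, 0.08, 0, 0, 0], [255, 0, 0, 0.12, 0, 0, 0], [255, 0, 0, 0.13, 0, 0, 0], [255, 0, 0, 0.13, 0, 0, 0], [255, 0, 0, 0.13, 0, 0, 0], [255, 0, 0, 0.13, 0, 0, 0], [255, 0, 0, 0.13, 0, 0, 0]]]'

```text
t: 7.52
position: [0.621, -0.0427, 0.0724]
tcp_rot: [2.221, 2.221, 0.0]
contact_force: [1.0, -1.9, 2.5]
grip_width: -0.0
```

```bash
python3 - <<'E'
from h import *
s=read_state();print(s["position"],s["contact_force"])
for n in("wrist","side"):
    c=read_camera(n);cv2.imwrite(f"pics/{n}2.png",c["frame"][:,:,::-1])
E
```

```text
[ 0.62100884 -0.04265147  0.07243136] [ 0.98730526 -1.90699811  2.52275963]
```

View pics/side2.png

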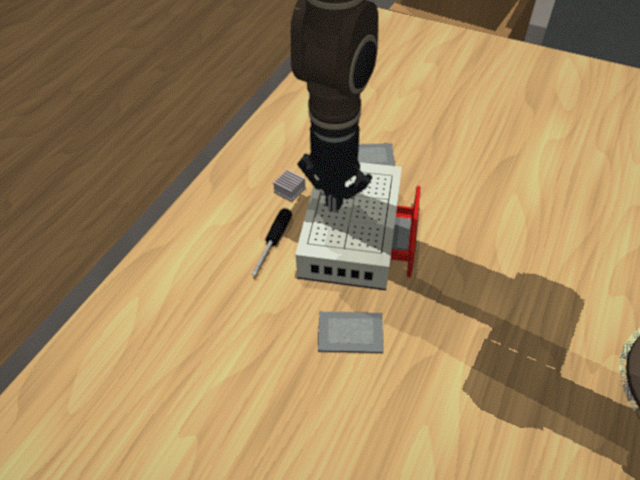

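View pics/wrist2.png

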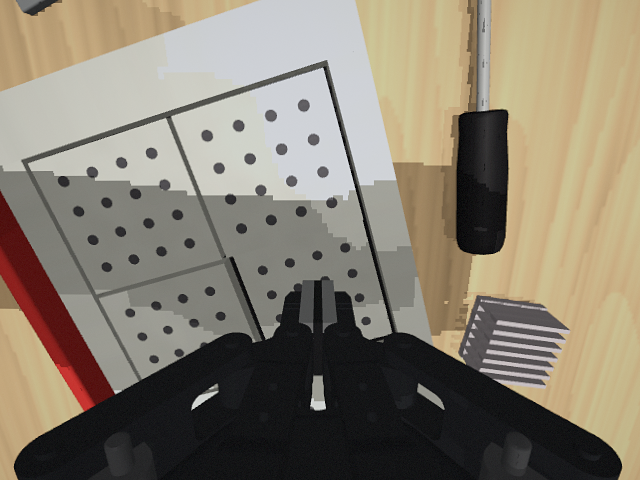

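The side view shows the red caddy sprung out, its front face at about (415, 232). The wrist view shows plate 5 sunk beneath the tip at (318, 290). Lifting straight up.

carry_out --rows '[[[255, 0, 0, -0.2, 0, 0, 0], [255, 0, 0, -1, 0, 0, 0], [255, 0, 0, -2, 0, 0, 0], [255, 0, 0, -3, 0, 0, 0], [255, 0, 0, -4, 0, 0, 0], [255, 0, 0, -4, 0, 0, 0], [255, 0, 0, -4, 0, 0, 0], [255, 0, 0, -4, 0, 0, 0]]]'

```text
t: 8.62
position: [0.62, -0.0424, 0.2306]
tcp_rot: [-2.219, -2.22, 0.003]
contact_force: [0.0, -0.5, -0.2]
grip_width: -0.0002
```

```bash
python3 - <<'E'
from h import *
s=read_state();print(s["t"],s["position"],s["contact_force"])
for n in("wrist","side"):
    c=read_camera(n);cv2.imwrite(f"pics/{n}3.png",c["frame"][:,:,::-1])
E
```

```text
8.625 [ 0.62004971 -0.04236534  0.23062527] [ 0.03273234 -0.47753437 -0.20487559]
```

View pics/side3.png

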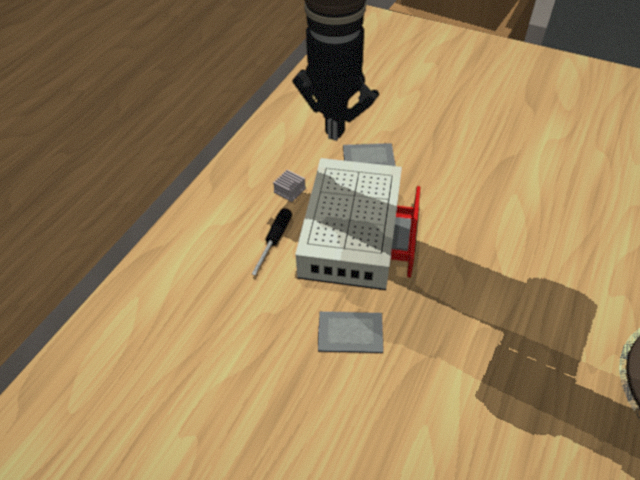

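View pics/wrist3.png

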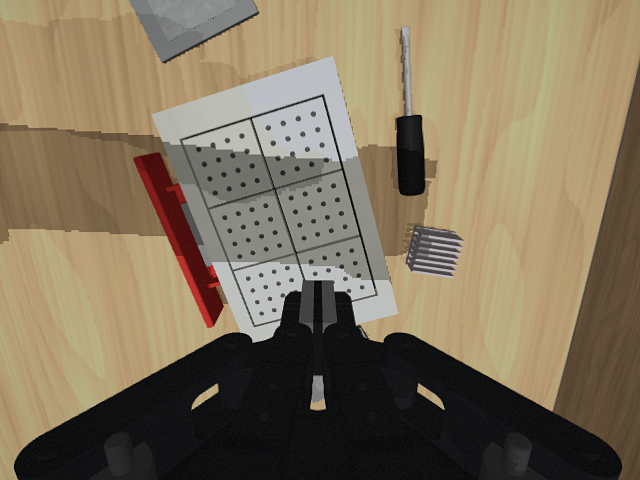

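The caddy stays out, with its red face at about (415, 232) in the side view. The drives, heat sink and screwdriver sit at the same pixels as at the start, and the hand is clear.

```bash
python3 -c "
from station import *
print(job_done())"
```

```text
the job is handed in; nothing more can be done
None
```

The release was plate 5, and pressing it made the red caddy spring out on its own. I handed the job in at about 8.7 s of the 48 s allowed.

- **Finding the plate:** I felt plates 3, 2, 1, 4 and 5 in turn with the closed fingertips. The first four stopped the tip at z = 0.080 m with 15–19 N. Plate 5 sank with almost no force, so I never touched plate 6.
- **Pressing it:** I pushed plate 5 about 6 mm down at 2.5 N, then lifted the hand straight up about 158 mm.
- **Last checks:** The side camera shows the caddy out and staying out. The two drives, the heat sink and the screwdriver look unmoved in the side view. I judged that by eye and did not measure it. The force reading was down to sensor noise, about 0.5 N. None of the checks failed or disagreed.

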